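# Slide the serving slab onto the warming mat and turn the mat up full

## Robot

A 7-joint arm with a two-finger parallel gripper is mounted at the origin on the work surface. World frame = base frame: x ahead of the robot, y to its left, z up, the work surface at z = 0. Lengths are in m, angles in rad, forces in N, time in s.
With the tool pointing down it reaches from about 0.35 to 0.9 m from the base axis. Payload 8.1 kg.
Tool frame: the origin (TCP) lies on the mounting face of the last link; the fingertips stand 178 mm ahead of it and the grasp point (between the pads) lies 159 mm ahead of it; z points along the fingers, y is the line along which they close (so a half turn about z gives the same grasp; the last joint's range is limited). The gripper opens to 92 mm and grips with 3 to 60 N. Pads are 19 mm wide; open, the fingers measure 130 mm over their backs; the gripper's body (75 mm by 190 mm) begins 47 mm behind the grasp point.
Start: joints at [1.158, 0.434, 0.025, 1.573, -0.012, 1.134, -0.075], TCP at [0.191, -0.595, 0.405] pointing down, gripper open.
Joint ranges: [-2.62, 2.62], [-0.44, 2.09], [-1.27, 1.32], [0.08, 2.57], [-1.32, 4.46], [0.12, 2], [-2.74, 2.74]. Speed limits (rad/s): [2.22, 2.22, 3.01, 3.01, 3.14, 3.14, 3.14].

## Interface

Orientations are given as a rotation vector (axis times angle).
In Python, from bench import bot, snapshot gives the robot as it stands. The module is installed in compiled form; this text tells all that it offers.
- The arm moves only by the tool play_rows, never from a script. Its argument "increments" is one flat list of numbers, 7 for each row, row after row: the shift along the tool's x, y, z in m, then the turn, a rotation vector about the tool's x, y, z in rad, then the opening, from 0 (shut) to 1 (fully open). In form: [x, y, z, ax, ay, az, fingers, x, y, z, ax, ay, az, fingers, ...]. A call has 1 to 20 rows; each row shifts and turns the commanded pose from where the row before left it, along the tool's axes as they then stand; what a row does not reach is not made up. A row lasts 1/12 s, in which the tool goes at most 41.7 mm and 7.16 degrees, less where a joint would pass 70% of its speed; a pose out of reach is approached as far as the arm can. A call with a gripper value outside its range is refused whole. The fingers move at their own pace and stop on an object; "grip_force" is the grip in N (left out, the last holds). Time passes only in rows, so rows that do not move let the fingers close. It gives the time, the measured TCP pose, the force, the opening and the grip force at its end, in the units of the state.
- bot.state(): the state, without advancing time (a new reading comes with each control period).
- snapshot(name): name is "scene" or "side" or "wrist"; returns a dict with "img" (420x560x3 uint8, blue, green, red), "range_z" (420x560 float32, m along the optical axis (not along the pixel's ray), 0 where there is no reading), "fx", "fy", "cx", "cy" (pixels), "T" (4x4, takes a point from camera to world coordinates). Camera axes: x right, y down, z forward; pixel columns grow to the right and rows downward; lengths in m; the calibration is good to about 2 mm. The wrist camera is an equidistant fisheye: a pixel r from the principal point sees the ray r / f radians off the axis. A picture is of the moment at which its call begins.
- bot.close_job(): hands the job in; it is judged then, once.
The state is a dict: "time": time; "joint_positions": joint angles; "dq": joint speeds; "joint_torque": joint torques, N m; "ee_pos": TCP position; "tool_rot": TCP orientation; "force": force on the tool from outside, world axes, zero at the start; "wrist_torque": the same for the moment, N m; "width": opening from 0.0 (shut) to 1.0 (fully open); "gripper_force": force on a finger pad.
Only numpy, scipy, OpenCV 4.12 (cv2) and the standard library are available. Lean on these libraries where they do the work, as an engineer would, in place of code of your own. Each camera call takes 0.05 s, during which the arm holds its last target. There are 200 camera calls.

## Task

Slide the marble serving slab across the counter onto the warming mat, in the middle and lined up with it, never lifting or tipping it off the counter on the way. Then turn the mat's dial clockwise (seen from above) to its end stop, for full warmth, and let go. Leave the other things on the counter where they are.

Things in the scene. Friction and masses are not known exactly. Their poses are not given: they have to be found in the camera images.
- slab: rectangular marble serving slab, 120 (its x) x 170 (its y) x 12 mm, about 0.75 kg, lying flat, with an upright steel bar handle near each short end. Origin: centre of its underside, z up. It looks the same turned half round
- slab_handle_left (a point): middle of the grip bar at the slab's +y end (at x 0, y +73, z 45 mm from the slab's origin). The bar runs along the slab's x: 90 mm long, 12 thick (y), 14 high, its underside 26 mm above the slab's top; a post under it at 38 mm to each side of the middle
- slab_handle_right (a point): the same for the bar at the slab's -y end (y -73 mm)
- mat: warming mat, fixed: a dark rectangular film under 1 mm thick, flush enough that the slab slides freely onto it, 180 (its x) x 230 (its y) mm, with a thin grey line around it. Origin: its centre at counter level, z up. At its -x edge (the robot's side) stands its control box, 95 x 95 x 24 mm, centre at x -140 mm, with the dial on top
- dial (a joint): angle of the mat's dial in rad: 0 is off, growing clockwise seen from above, end stop (full) at 1.7; it starts part-way and stays where it is left
- dial_grip (a point): on the dial's upright axis, 61 mm above the counter, where to grip. The dial: a black disc 62 mm across, its top 38 mm above the counter, with an upright grip bar across it, 59 mm long, 14 thick, top 68 mm above the counter. The point turns with the dial: its x runs along the bar (along the mat's x at joint 0); a white line on the bar points to the point's -x
- pot: upturned steel steamer pot, 225 mm across the rim (250 over its two side loops), 110 tall, standing at one side of the counter; origin under its centre
- basket: round bamboo steamer basket with lid, 184 mm across, 104 tall with its loop, at the other side; origin under its centre
- jar: glass spice jar with a steel screw lid, 60 mm across, 100 tall, at the far side of the counter; origin under its centre
- clip: green plastic spring clip from a clothes hanger, about 150 x 32 mm, 33 tall, lying at the far middle; origin under its centre, y along it
- saucer: white round saucer, 124 mm across, 18 tall, at the near middle of the counter; origin under its centre
- spoon: steel spoon with a wooden handle, 200 mm long, lying at the far side; origin near its middle, x along it
Not all that is in view belongs to the job. There is more than one size of the slab; the job needs the smaller.

How it is judged:
On the way, in this order (a step that is already met when the one before it is completed fails the run):
1. the slab lies on the mat, in the middle and lined up with it (x of slab in the frame of mat between -0.025 and 0.025 m and y of slab in the frame of mat between -0.025 and 0.025 m and angle between the y axis of slab and the y axis of mat, either way round below 0.2 rad and height (world z) of slab below 0.006 m and angle between slab's own z axis and vertical below 0.06 rad and linear speed of slab below 0.01 m/s), for 0.2 s.
2. the dial is turned fully clockwise (value of joint dial above 1.6 rad), for 0.2 s.
At the end, for the whole second after the job is handed in: The slab lies flat and at rest on the mat, its centre within 25 mm of the mat's centre along each of the mat's directions and its long side within 0.2 rad of the mat's, either way round; the dial is within 0.1 rad of its clockwise end stop (all of step 1 and value of joint dial above 1.6 rad); the robot touches nothing.
It fails at once if the slab is lifted or tipped off the counter (centre more than 15 mm up, or tilted by more than 0.15 rad) (height (world z) of slab above 0.015 m or angle between slab's own z axis and vertical above 0.15 rad).
It fails at once if another thing on the counter is moved by more than 30 mm or the jar is tipped (distance of any of pot, basket, jar, clip, saucer, spoon from where it was at the start of the episode above 0.03 m or angle between jar's own z axis and vertical above 0.4 rad).
It also fails if it takes over 61 s, if anything falls off the work surface, if the arm or the gripper's body presses on something with over 40 N, if the wrist force passes 120 N, or if a joint passes its speed limit or range.

## Working session

There is one attempt and no reset: what is moved stays moved. The work goes in short steps, Python scripts to look and compute and a tool call to move; the robot and the scene stay as the last step left them, time stands still between calls to the robot, and variables do not carry over. Pictures are saved under pics/ and viewed, at most 10 in all, crops included, and the job is handed in when it is done.

Besides the shell and the picture viewer there is one more tool, called after "Call:" as name(argument=value, ...), one argument or row to a line, values as JSON. play_rows: Moves the arm, as the interface text tells. Its arguments: {"type":"object","properties":{"increments":{"type":"array","items":{"type":"number"}},"grip_force":{"type":"number"}},"required":["increments"]}

```bash
mkdir -p pics; cat > h.py <<'E'
import numpy as np,cv2
from bench import bot,snapshot
from scipy.spatial.transform import Rotation as R
def grab(n,tag):
    s=snapshot(n); cv2.imwrite(f'pics/{tag}.png',s['img']); np.savez(f'pics/{tag}.npz',**s); return s
def load(tag): return dict(np.load(f'pics/{tag}.npz'))
def cloud(s):
    z=s['range_z']; v,u=np.mgrid[:z.shape[0],:z.shape[1]]
    P=np.stack([(u-s['cx'])/s['fx']*z,(v-s['cy'])/s['fy']*z,z],-1)
    W=P@s['T'][:3,:3].T+s['T'][:3,3]; W[z==0]=np.nan; return W
E
python3 - <<'E'
from h import *
a=grab('scene','scene1');b=grab('side','side1')
print(bot.state()); print(a['T'],b['T'])
E
```

```text
{'time': 0.1, 'joint_positions': array([ 1.15839942,  0.43514272,  0.02496778,  1.57398068, -0.0115876 ,
        1.13402601, -0.0750635 ]), 'dq': array([-1.10316119e-03, -1.31582931e-03,  9.74730318e-04, -1.32630219e-04,
       -1.00554192e-03,  4.95774178e-04,  4.01108108e-05]), 'joint_torque': array([ 2.82263034e-03, -6.69127536e+01,  9.88035835e-01, -3.15146255e+01,
       -6.04024390e-02,  3.73370619e-02,  4.72341441e-06]), 'ee_pos': array([ 0.19045052, -0.5950606 ,  0.40403963]), 'tool_rot': array([-3.10263330e+00, -4.84438905e-01,  5.52899695e-04]), 'force': array([ 0.01978193,  0.81732386, -0.07660356]), 'wrist_torque': array([ 0.04406533,  0.01325575, -0.05213699]), 'gripper_force': 0.0, 'width': 1.0003967923358252}
[[-0.39730919  0.4984897  -0.77048908  1.55312554]
 [ 0.91756377  0.20215511 -0.34235952  0.46693008]
 [-0.01490439 -0.84299545 -0.53771418  0.78535024]
 [ 0.          0.          0.          1.        ]] [[-0.79618819 -0.41595926  0.43938851 -0.07288534]
 [-0.60491804  0.56235714 -0.56376291  0.71561579]
 [-0.01259086 -0.71465541 -0.69936337  0.96041541]
 [ 0.          0.          0.          1.        ]]
```

View pics/scene1.png

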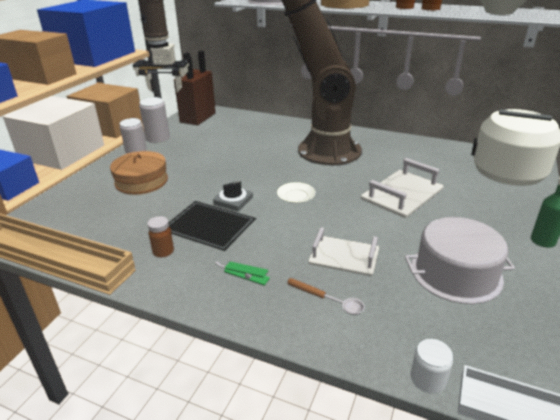

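View pics/side1.png

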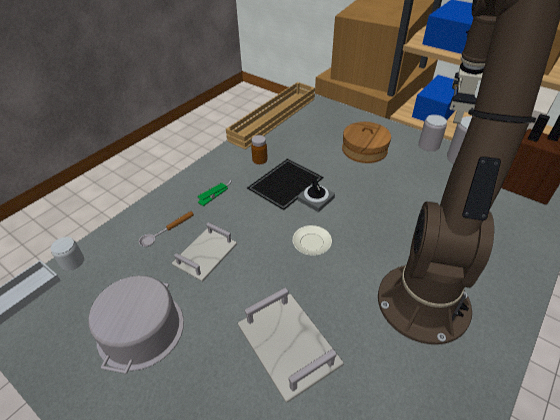

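The scene view shows the small slab at (345,255), the mat at (210,223) and its dial at (233,192). The larger slab is at (403,190), the saucer at (296,192), the clip at (247,272), the spoon at (325,297), the pot at (462,257) and the jar at (161,237). The side view shows the slab at (205,250) and the mat at (288,183).

```bash
cat > m.py <<'E'
from h import *
def rect(p):
    (c,s,a)=cv2.minAreaRect((p*1000).astype(np.float32)); return np.round(c,1),np.round(s,1),round(a,1)
def box(W,u0,u1,v0,v1):
    m=np.zeros(W.shape[:2],bool); m[v0:v1,u0:u1]=1; return m
for tag,sl,mt,dl in (('scene1',(300,390,225,280),(160,262,198,250),(210,255,175,215)),('side1',(165,245,218,285),(240,328,155,212),(300,335,170,212))):
    s=load(tag);W=cloud(s);z=W[...,2];g=s['img'].max(-1)
    print(tag)
    m=box(W,*sl); print(' counter z',np.nanpercentile(z[m],[2,50,98]))
    k=m&(z>.007)&(z<.02); print(' slab top',rect(W[k][:,:2]),k.sum())
    k=m&(z>.036)&(z<.06); P=W[k]; print(' bars n',len(P))
    _,lab,c=cv2.kmeans(P[:,:2].astype(np.float32),2,None,(3,50,1e-6),5,cv2.KMEANS_PP_CENTERS)
    for i in (0,1): print('  bar',rect(P[lab[:,0]==i][:,:2]),P[lab[:,0]==i][:,2].max())
    k=(box(W,*mt)&(g<45)&(abs(z)<.006)).astype(np.uint8)
    n,l,st,_=cv2.connectedComponentsWithStats(k); i=1+st[1:,4].argmax(); print(' mat',rect(W[l==i][:,:2]),st[i])
    m=box(W,*dl)
    k=m&(z>.018)&(z<.028); print(' box',rect(W[k][:,:2]))
    k=m&(z>.031)&(z<.042); print(' disc',rect(W[k][:,:2]))
    k=m&(z>.06)&(z<.075); print(' dbar',rect(W[k][:,:2]),k.sum())
E
python3 m.py
python3 - <<'E'
from h import *
a=load('scene1')['img'];b=load('side1')['img']
f=lambda i,u0,u1,v0,v1:cv2.resize(i[v0:v1,u0:u1],(400,300),interpolation=cv2.INTER_CUBIC)
cv2.imwrite('pics/crop1.png',np.vstack([np.hstack([f(a,200,264,170,218),f(b,292,340,168,216)]),np.hstack([f(a,300,390,220,285),f(b,165,245,215,285)])]))
E
```

```text
scene1
 counter z [-0.00387753  0.00061399  0.05020246]
 slab top (array([608. , 238.5]), array([125.7, 169.9]), 3.8) 1642
 bars n 242
  bar (array([600.7, 309.8]), array([91.1, 12.2]), 5.3) 0.05459694000677695
  bar (array([614.2, 165.1]), array([93.3, 12.3]), 4.7) 0.054178210567161655
 mat (array([ 608.6, -181.8]), array([194.1, 143.4]), 85.4) [ 171  206   70   40 1150]
 box (array([ 471.5, -169.7]), array([ 94.4, 103.3]), 83.6)
 disc (array([ 486.5, -164.1]), array([42.2, 60.9]), 29.5)
 dbar (array([ 473. , -173.4]), array([24.2, 56.2]), 50.3) 66
side1
 counter z [-0.00531017 -0.00010059  0.04928703]
 slab top (array([658.1, 241.9]), array([236.2, 171.2]), 4.2) 1544
 bars n 277
  bar (array([608.4, 165.7]), array([92.8, 13.8]), 5.0) 0.053806966599796335
  bar (array([579.7, 332.7]), array([81. , 99.2]), 32.5) 0.053501596710163635
 mat (array([ 607.8, -188.9]), array([215.4, 178.7]), 85.5) [ 252  162   71   44 1494]
 box (array([ 465.4, -169.8]), array([94.7, 97.1]), 88.8)
 disc (array([ 462.7, -165.1]), array([70. , 67.9]), 40.0)
 dbar (array([ 467.2, -171.3]), array([11.3, 61.2]), 50.6) 51
```

View pics/crop1.png

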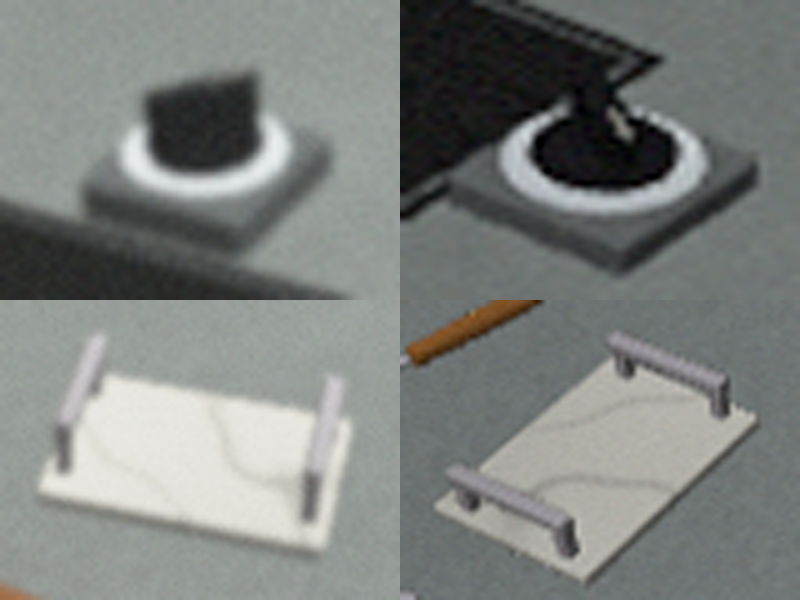

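The enlarged crops confirm the layout. The two bars stand at the slab's ±y ends. The dial's bar points roughly 140°, with its white line towards the robot and the left. Next I'll refine the mat corners and locate the obstacles.

```bash
python3 - <<'E'
from h import *
for tag,B in (('scene1',dict(saucer=(272,320,178,208),clip=(215,272,258,288),spoon=(285,368,274,318),pot=(404,515,215,300),basket=(105,172,148,195),jar=(146,176,214,260),big=(360,446,158,215))),('side1',dict(saucer=(290,335,222,258),clip=(194,236,176,208),spoon=(135,197,207,250),basket=(338,395,120,165),jar=(248,272,133,168)))):
    s=load(tag);W=cloud(s)
    for n,(a,b,c,d) in B.items():
        P=W[c:d,a:b].reshape(-1,3);P=P[P[:,2]>.006]; 
        print(tag,n,np.round(np.nanpercentile(P,[1,99],axis=0)*1000).astype(int).tolist())
a=load('scene1')['img'];b=load('side1')['img']
f=lambda i,u0,u1,v0,v1,s:cv2.resize(i[v0:v1,u0:u1],s,interpolation=cv2.INTER_CUBIC)
cv2.imwrite('pics/crop2.png',np.vstack([f(a,160,260,198,248,(600,300)),f(b,240,340,157,207,(600,300))]))
E
```

```text
scene1 saucer [[308, -54, 6], [428, 62, 18]]
scene1 clip [[761, -56, 6], [793, 86, 32]]
scene1 spoon [[762, 143, 6], [811, 335, 20]]
scene1 pot [[479, 410, 6], [662, 627, 112]]
scene1 basket [[302, -705, 7], [569, -440, 95]]
scene1 jar [[752, -251, 7], [804, -199, 101]]
scene1 big [[109, 218, 7], [354, 427, 73]]
side1 saucer [[306, -54, 6], [422, 63, 19]]
side1 clip [[753, -53, 6], [787, 86, 31]]
side1 spoon [[636, 144, 6], [806, 335, 21]]
side1 basket [[383, -609, 7], [553, -439, 97]]
side1 jar [[737, -358, 8], [866, -199, 101]]
```

View pics/crop2.png

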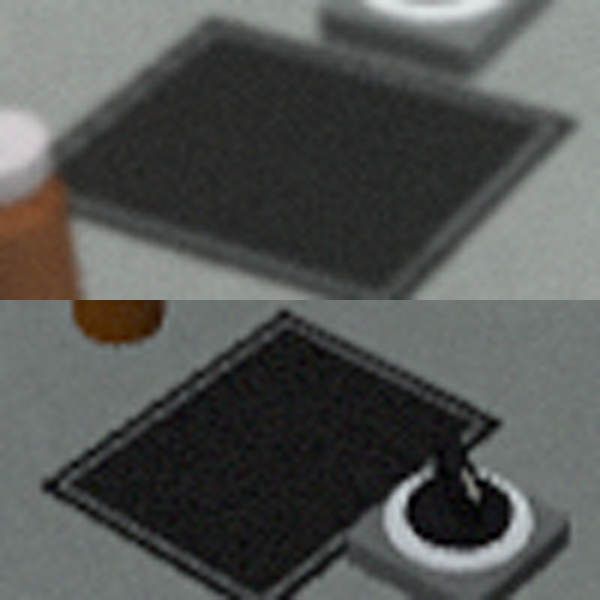

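In crop2 the mat's outer corners in the side image are about (287.2,159), (323.5,177.3) and (247.2,188.2). In the scene image they are about (195.5,201) and (256.3,218.7).

```bash
python3 - <<'E'
from h import *
def pr(tag,u,v,h=0.):
    s=load(tag);d=s['T'][:3,:3]@np.array([(u-s['cx'])/s['fx'],(v-s['cy'])/s['fy'],1]);o=s['T'][:3,3]
    return ((o+d*(h-o[2])/d[2])[:2]*1000).round(1)
A,B,C=[pr('side1',*p) for p in ((287.2,159),(323.5,177.3),(247.2,188.2))]
D,E=[pr('scene1',*p) for p in ((195.5,201),(256.3,218.7))]
print(A,B,C,D,E)
for p,q in ((A,B),(A,C),(D,E)): print(np.linalg.norm(p-q),np.degrees(np.arctan2(*(p-q)[::-1])))
print('ctr',(B+C)/2)
s=bot.state();T=R.from_rotvec(s['tool_rot']).as_matrix();print(T.round(4))
E
```

```text
[ 685.4 -299.7] [ 510.1 -289.9] [698.5 -74.7] [ 516.9 -286.4] [533.8 -59.8]
175.57371671181306 -3.1997420859096897
225.38103291980894 -93.33212589437592
227.22933349371948 -94.26526620696802
ctr [ 604.3 -182.3]
[[ 9.524e-01  3.048e-01 -6.000e-04]
 [ 3.048e-01 -9.524e-01  1.300e-03]
 [-1.000e-04 -1.400e-03 -1.000e+00]]
```

Call:
play_rows(
  increments=[0,0,0,0,0,0.072,1,0,0,0,0,0,0.072,1,0,0,0,0,0,0.072,1,0.019,-0.0276,0,0,0,0,1,0.019,-0.0276,0,0,0,0,1,0.019,-0.0276,0,0,0,0,1,0.019,-0.0276,0,0,0,0,1,0.019,-0.0276,0,0,0,0,1,0.019,-0.0276,0,0,0,0,1,0.019,-0.0276,0,0,0,0,1,0.019,-0.0276,0,0,0,0,1,0.019,-0.0276,0,0,0,0,1,0.019,-0.0276,0,0,0,0,1,0.019,-0.0276,0,0,0,0,1,0.019,-0.0276,0,0,0,0,1,0.019,-0.0276,0,0,0,0,1,0.019,-0.0276,0,0,0,0,1,0.019,-0.0276,0,0,0,0,1,0.019,-0.0276,0,0,0,0,1,0.019,-0.0276,0,0,0,0,1],
)

```text
time: 1.77
ee_pos: [0.4685, -0.0964, 0.4046]
tool_rot: [3.138, 0.147, -0.0]
force: [0.4, -0.7, -0.1]
width: 1.002
gripper_force: 0.0
```

```bash
cat > go.py <<'E'
import sys
from h import *
s=bot.state();M=R.from_rotvec(s['tool_rot']).as_matrix()
x,y,z,psi=map(float,sys.argv[1:5])
d=np.array([x,y,z])/1000-s['ee_pos']
cur=np.degrees(np.arctan2(M[1,0],M[0,0]))
print('t',s['time'],'pos',s['ee_pos'].round(4),'yaw',cur.round(2),'tilt',M[:,2].round(4),'w',s['width'],'f',s['force'].round(1))
print('q',s['joint_positions'].round(2))
print('now-frame delta',(M.T@d).round(4),'az',np.radians(cur-psi).round(4))
E
python3 go.py 614 165 390 5.3
```

```text
t 1.7667 pos [ 0.4685 -0.0964  0.4046] yaw 5.36 tilt [-3.e-04 -1.e-04 -1.e+00] w 1.00222356192914 f [ 0.4 -0.7 -0.1]
q [ 0.31  0.21 -0.26  1.9   0.06  1.03 -1.45]
now-frame delta [ 0.1693 -0.2466  0.0145] az 0.0011
```

Call:
play_rows(
  increments=[0.0188,-0.0274,0,0,0,0,1,0.0188,-0.0274,0,0,0,0,1,0.0188,-0.0274,0,0,0,0,1,0.0188,-0.0274,0,0,0,0,1,0.0188,-0.0274,0,0,0,0,1,0.0188,-0.0274,0,0,0,0,1,0.0188,-0.0274,0,0,0,0,1,0.0188,-0.0274,0,0,0,0,1,0.0188,-0.0274,0,0,0,0,1,0,0,0,0,0,0,1,0,0,0,0,0,0,1],
)

```text
time: 2.68
ee_pos: [0.6136, 0.1657, 0.4037]
tool_rot: [-3.137, -0.152, 0.002]
force: [-0.2, -1.4, -0.3]
width: 1.001
gripper_force: 0.0
```

```bash
python3 go.py 614 165 204 5.3; python3 - <<'E'
from h import *
s=grab('wrist','w1'); print(s['T'].round(3),s['fx'],s['cx'],s['cy'])
E
```

```text
t 2.6833 pos [0.6136 0.1657 0.4037] yaw 5.56 tilt [-1.5e-03  6.0e-04 -1.0e+00] w 1.0009048724141927 f [-0.2 -1.4 -0.3]
q [-0.13  0.48 -0.32  1.52  0.16  1.17 -1.96]
now-frame delta [0.0006 0.0009 0.1997] az 0.0046
[[ 0.095 -0.957 -0.275  0.687]
 [-0.995 -0.092 -0.025  0.173]
 [-0.001  0.276 -0.961  0.382]
 [ 0.     0.     0.     1.   ]] 325.19226210127806 277.71748631006005 207.90469683037887
```

View pics/w1.png

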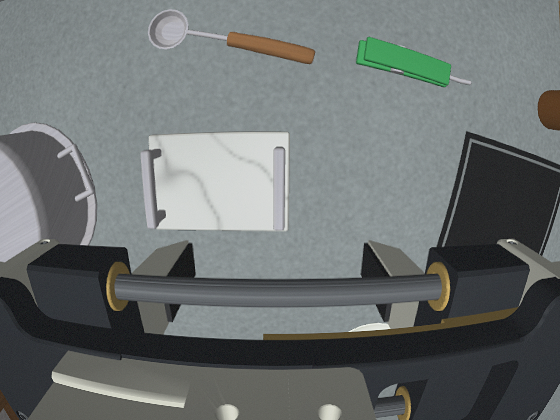

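The wrist view shows the right bar at about (280,148)–(280,231), centred between the fingers, so the aim agrees. Next I'll go down onto it.

Call:
play_rows(
  increments=[0,0,0.025,0,0,0,1,0,0,0.025,0,0,0,1,0,0,0.025,0,0,0,1,0,0,0.025,0,0,0,1,0,0,0.025,0,0,0,1,0,0,0.025,0,0,0,1,0,0,0.02,0,0,0,1,0,0,0.015,0,0,0,1,0,0,0.01,0,0,0,1,0,0,0.003,0,0,0,1,0,0,0,0,0,0,1,0,0,0,0,0,0,1],
)

```text
time: 3.73
ee_pos: [0.6139, 0.1631, 0.2076]
tool_rot: [-3.138, -0.146, -0.002]
force: [-0.6, 0.0, 0.7]
width: 0.999
gripper_force: 0.0
```

```bash
python3 go.py 614 165 204 5.3; python3 - <<'E'
from h import *
s=grab('wrist','w2'); 
def fish(s,u,v,h):
    dx,dy=u-s['cx'],v-s['cy'];r=np.hypot(dx,dy);t=r/s['fx']
    d=s['T'][:3,:3]@np.array([np.sin(t)*dx/r,np.sin(t)*dy/r,np.cos(t)]);o=s['T'][:3,3]
    return ((o+d*(h-o[2])/d[2])[:2]*1000).round(1)
w=load('w1')
print([fish(w,*p,.052) for p in ((279.5,148),(281,231),(148,151),(155,228))])
E
```

```text
t 3.7333 pos [0.6139 0.1631 0.2076] yaw 5.33 tilt [ 1.1e-03  1.0e-04 -1.0e+00] w 0.9985488898948989 f [-0.6  0.   0.7]
q [-0.16  0.68 -0.28  1.72  0.25  0.78 -2.03]
now-frame delta [ 0.0003 -0.0019  0.0036] az 0.0006
[array([655.7, 168.2]), array([567. , 157.9]), array([642.5, 308.5]), array([555.6, 300.2])]
```

View pics/w2.png

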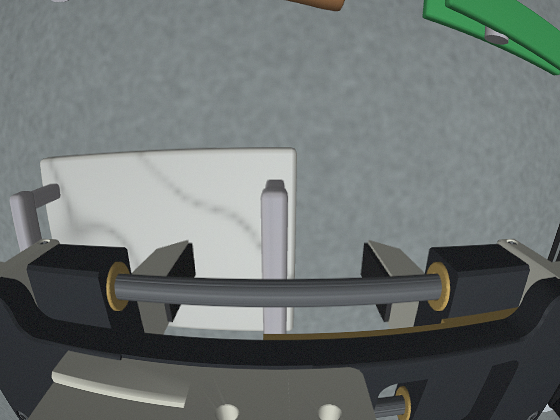

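The bar at (274,180–335) sits between the fingers, well clear of both. I'll close on it.

Call:
play_rows(
  increments=[0,0,0.003,0,0,0,0.5,0,0,0,0,0,0,0,0,0,0,0,0,0,0,0,0,0,0,0,0,0,0,0,0,0,0,0,0,0,0,0,0,0,0,0,0,0,0,0,0,0,0,0,0,0,0,0,0,0,0,0,0,0,0,0,0,0,0,0,0,0,0,0],
  grip_force=35,
)

```text
time: 4.62
ee_pos: [0.6136, 0.1635, 0.2037]
tool_rot: [3.138, 0.147, -0.0]
force: [-0.1, 0.4, -0.8]
width: 0.324
gripper_force: 0.0
```

```bash
python3 go.py 602.7 -253.8 204 -4.2;python3 - <<'E'
from h import *
print(bot.state()['gripper_force'])
E
```

```text
t 4.6167 pos [0.6136 0.1635 0.2037] yaw 5.37 tilt [-0. -0. -1.] w 0.3240962216546793 f [-0.1  0.4 -0.8]
q [-0.16  0.68 -0.28  1.72  0.25  0.78 -2.04]
now-frame delta [-4.990e-02  4.144e-01 -3.000e-04] az 0.167
0.0
```

Still closing (width 0.32, and the 12 mm bar should stop it at about 0.13).

Call:
play_rows(
  increments=[0,0,0,0,0,0,0,0,0,0,0,0,0,0,0,0,0,0,0,0,0,0,0,0,0,0,0,0,0,0,0,0,0,0,0,0,0,0,0,0,0,0,0,0,0,0,0,0,0],
)

```text
time: 5.2
ee_pos: [0.6135, 0.1638, 0.2037]
tool_rot: [-3.138, -0.148, -0.0]
force: [0.1, 2.1, -0.8]
width: 0.13
gripper_force: 35.0
```

```bash
python3 go.py 602.7 -253.8 204 -4.2
```

```text
t 5.2 pos [0.6135 0.1638 0.2037] yaw 5.39 tilt [-0.e+00  4.e-04 -1.e+00] w 0.129797197896225 f [ 0.1  2.1 -0.8]
q [-0.16  0.68 -0.28  1.72  0.25  0.78 -2.04]
now-frame delta [-0.05    0.4147 -0.0005] az 0.1673
```

Call:
play_rows(
  increments=[-0.0005,0.008,0,0,0,0.006,0,-0.0005,0.0149,0,0,0,0.006,0,-0.0005,0.0149,0,0,0,0.006,0,-0.0005,0.0149,0,0,0,0.006,0,-0.0005,0.0149,0,0,0,0.006,0,-0.0005,0.0149,0,0,0,0.006,0,-0.0005,0.0149,0,0,0,0.006,0,-0.0005,0.0149,0,0,0,0.006,0,-0.0005,0.0149,0,0,0,0.006,0,-0.0005,0.0149,0,0,0,0.006,0,-0.0005,0.0149,0,0,0,0.006,0,-0.0005,0.0149,0,0,0,0.006,0,-0.0005,0.0149,0,0,0,0.006,0,-0.0005,0.0149,0,0,0,0.006,0,-0.0005,0.0149,0,0,0,0.006,0,-0.0005,0.0149,0,0,0,0.006,0,-0.0005,0.0149,0,0,0,0.006,0,-0.0005,0.0149,0,0,0,0.006,0,0,0,0,0,0,0,0],
)

```text
time: 6.78
ee_pos: [0.615, -0.1031, 0.2037]
tool_rot: [3.138, -0.031, -0.001]
force: [-0.2, -6.0, -0.0]
width: 0.13
gripper_force: 35.0
```

```bash
python3 go.py 602.7 -253.8 204 -4.2; cat > slab.py <<'E'
from h import *
import sys
s=bot.state();M=R.from_rotvec(s['tool_rot']).as_matrix();p=s['ee_pos']
for n in ('scene','side'):
    W=cloud(snapshot(n));img=None
    z=W[...,2]; k=(z>.008)&(z<.017)&(abs(W[...,0]-p[0]-.0)<.11)&(W[...,1]>p[1]-.03)&(W[...,1]<p[1]+.19)
    P=W[k][:,:2]; c,sz,a=cv2.minAreaRect((P*1000).astype(np.float32)); print(n,np.round(c,1),np.round(sz,1),round(a,1))
    k=(z>.034)&(z<.058)&(abs(W[...,0]-p[0])<.09)&(W[...,1]>p[1]+.10)&(W[...,1]<p[1]+.19)
    c,sz,a=cv2.minAreaRect((W[k][:,:2]*1000).astype(np.float32)); print('  far bar',np.round(c,1),np.round(sz,1),round(a,1),z[k].max().round(4))
E
python3 slab.py
```

```text
t 6.7833 pos [ 0.615  -0.1031  0.2037] yaw -1.12 tilt [-4.0e-04 -3.4e-03 -1.0e+00] w 0.12980160126873305 f [-0.2 -6.  -0. ]
q [ 0.25  0.67 -0.26  1.75  0.24  0.76 -1.72]
now-frame delta [-0.0094  0.1509  0.0002] az 0.0537
scene [616.9 -30.2] [171.  124.7] 89.3
  far bar [620.   43.1] [12.  90.8] 88.6 0.0536
side [590.1 -37.5] [192.9 157.9] 86.5
  far bar [611.4  44.4] [14.4 89.7] 89.0 0.0557
```

Call:
play_rows(
  increments=[-0.0005,0.0149,0,0,0,0.0054,0,-0.0005,0.0149,0,0,0,0.0054,0,-0.0005,0.0149,0,0,0,0.0054,0,-0.0005,0.0149,0,0,0,0.0054,0,-0.0005,0.0149,0,0,0,0.0054,0,-0.0005,0.0149,0,0,0,0.0054,0,-0.0005,0.0149,0,0,0,0.0054,0,-0.0005,0.0149,0,0,0,0.0054,0,-0.0005,0.0149,0,0,0,0.0054,0,-0.0005,0.012,0,0,0,0.0054,0,0,0.003,0,0,0,0,0,0,0,0,0,0,0,0,0,0,0,0,0,0,0],
)

```text
time: 7.97
ee_pos: [0.6043, -0.2485, 0.2037]
tool_rot: [3.137, -0.11, -0.0]
force: [-0.1, -4.1, -2.4]
width: 0.128
gripper_force: 35.0
```

```bash
python3 go.py 602.7 -253.8 204 -4.2; python3 slab.py; python3 - <<'E'
from h import *
a=grab('scene','scene3')['img'];b=grab('side','side3')['img']
f=lambda i,u0,u1,v0,v1,s:cv2.resize(i[v0:v1,u0:u1],s,interpolation=cv2.INTER_CUBIC)
cv2.imwrite('pics/crop3.png',np.vstack([f(a,155,275,170,255,(500,300)),f(b,230,350,145,217,(500,300))]))
E
```

```text
t 7.9667 pos [ 0.6043 -0.2485  0.2037] yaw -4.0 tilt [-1.0e-04 -2.3e-03 -1.0e+00] w 0.12777190376470854 f [-0.1 -4.1 -2.4]
q [ 0.47  0.7  -0.25  1.67  0.23  0.8  -1.53]
now-frame delta [-0.0012  0.0054 -0.0003] az 0.0035
scene [ 582.1 -171.9] [170.4 180.6] 86.5
  far bar [ 616.4 -102.5] [14.7 89.5] 85.7 0.0542
side [ 578.3 -171.8] [173.2 170.1] 86.2
  far bar [ 608.5 -100.4] [16.  88.4] 87.4 0.055
```

View pics/crop3.png

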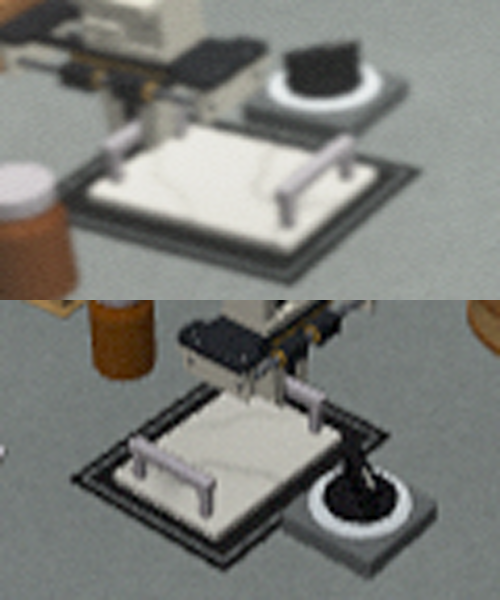

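The slab is on the mat and lined up, about 6 mm short along y. I'll nudge it, then release and rise.

Call:
play_rows(
  increments=[0,0.003,0,0,0,0,0,0,0.003,0,0,0,0,0,0,0,0,0,0,0,0,0,0,0,0,0,0,0,0,0,0,0,0,0,0.6,0,0,0,0,0,0,0.6,0,0,0,0,0,0,0.6,0,0,0,0,0,0,0.6,0,0,0,0,0,0,0.6,0,0,0,0,0,0,0.6,0,0,0,0,0,0,0.6,0,0,0,0,0,0,0.6,0,0,-0.01,0,0,0,0.6,0,0,-0.02,0,0,0,0.6,0,0,-0.025,0,0,0,0.6,0,0,-0.025,0,0,0,0.6,0,0,-0.025,0,0,0,0.6,0,0,-0.025,0,0,0,0.6,0,0,0,0,0,0,0.6,0,0,0,0,0,0,0.6],
)

```text
time: 9.83
ee_pos: [0.6047, -0.2527, 0.3363]
tool_rot: [3.138, -0.107, 0.006]
force: [-0.2, -0.9, -0.6]
width: 0.601
gripper_force: 0.0
```

```bash
python3 go.py 469 -171 330 -39.4; python3 - <<'E'
from h import *
def rect(P): c,sz,a=cv2.minAreaRect((P*1000).astype(np.float32)); return np.round(c,1),np.round(sz,1),round(a,1)
for n in ('scene','side'):
    W=cloud(grab(n,n+'4'));z=W[...,2];x=W[...,0];y=W[...,1]
    k=(z>.036)&(z<.058)&(x>.54)&(x<.68)&(y<-.05)&(y>-.14);print(n,'L',rect(W[k][:,:2]))
    k=(z>.036)&(z<.058)&(x>.54)&(x<.68)&(y<-.22)&(y>-.29);print(n,'R',rect(W[k][:,:2]))
    k=(z>.06)&(z<.075)&(x>.42)&(x<.52)&(y<-.12)&(y>-.22);print(n,'dial',rect(W[k][:,:2]),k.sum())
E
```

```text
t 9.8333 pos [ 0.6047 -0.2527  0.3363] yaw -3.92 tilt [ 0.0038 -0.0014 -1.    ] w 0.6011062564401348 f [-0.2 -0.9 -0.6]
q [ 0.5   0.56 -0.29  1.56  0.18  1.04 -1.47]
now-frame delta [-0.1409 -0.0722  0.0056] az 0.6193
scene L (array([ 615.2, -103.8]), array([14.2, 93.5]), 85.9)
scene R (array([ 604.7, -250.3]), array([17.1, 89.7]), 88.1)
scene dial (array([ 473.7, -172.2]), array([20.5, 56.5]), 46.3) 63
side L (array([ 606.8, -103.5]), array([15.8, 87.9]), 87.2)
side R (array([ 599.6, -249. ]), array([14.6, 91.9]), 83.4)
side dial (array([ 466.1, -170.7]), array([12.1, 62.2]), 52.6) 51
```

The slab is within about 5 mm of the mat's centre. The dial bar reads about -39° (the same as 141°). To keep joint 7 in range, I'll turn the tool to 141° before the dial.

Call:
play_rows(
  increments=[0,0,0,0,0,-0.12,0.6,0,0,0,0,0,-0.12,0.6,0,0,0,0,0,-0.12,0.6,0,0,0,0,0,-0.12,0.6,0,0,0,0,0,-0.12,0.6,0,0,0,0,0,-0.12,0.6,0,0,0,0,0,-0.12,0.6,0,0,0,0,0,-0.12,0.6,0,0,0,0,0,-0.12,0.6,0,0,0,0,0,-0.12,0.6,0,0,0,0,0,-0.12,0.6,0,0,0,0,0,-0.12,0.6,0,0,0,0,0,-0.12,0.6,0,0,0,0,0,-0.12,0.6,0,0,0,0,0,-0.12,0.6,0,0,0,0,0,-0.12,0.6,0,0,0,0,0,-0.12,0.6,0,0,0,0,0,-0.12,0.6,0,0,0,0,0,-0.12,0.6,0,0,0,0,0,-0.12,0.6],
)

```text
time: 11.6
ee_pos: [0.6038, -0.2527, 0.3323]
tool_rot: [-1.228, -2.889, 0.0]
force: [0.3, -0.6, -1.0]
width: 0.598
gripper_force: 0.0
```

Call:
play_rows(
  increments=[0,0,0,0,0,-0.06,0.6,0,0,0,0,0,-0.06,0.6,0,0,0,0,0,0,0.6,0,0,0,0,0,0,0.6],
)

```text
time: 11.93
ee_pos: [0.6039, -0.2527, 0.3326]
tool_rot: [-1.064, -2.954, -0.001]
force: [0.1, 1.3, 1.2]
width: 0.6
gripper_force: 0.0
```

```bash
python3 go.py 469 -171 330 140.6
```

```text
t 11.9333 pos [ 0.6039 -0.2527  0.3326] yaw 140.38 tilt [-0.0017  0.0011 -1.    ] w 0.599853851019144 f [0.1 1.3 1.2]
q [ 0.85  0.71 -0.89  1.53  0.58  1.19  0.73]
now-frame delta [ 0.156  -0.0231  0.0029] az -0.0039
```

Call:
play_rows(
  increments=[0.026,-0.0039,0,0,0,0,0.6,0.026,-0.0039,0,0,0,0,0.6,0.026,-0.0039,0,0,0,0,0.6,0.026,-0.0039,0,0,0,0,0.6,0.026,-0.0039,0,0,0,0,0.6,0.026,-0.0039,0,0,0,0,0.6,0,0,0.015,0,0,0,0.6,0,0,0.015,0,0,0,0.6,0,0,0,0,0,0,0.6,0,0,0,0,0,0,0.6],
)

```text
time: 12.77
ee_pos: [0.4687, -0.1714, 0.3034]
tool_rot: [-1.063, -2.954, 0.0]
force: [0.4, -0.0, 1.0]
width: 0.601
gripper_force: 0.0
```

```bash
python3 go.py 469 -171 223 140.6;python3 - <<'E'
from h import *
grab('wrist','w5')
E
```

```text
t 12.7667 pos [ 0.4687 -0.1714  0.3034] yaw 140.41 tilt [-1.6e-03  6.0e-04 -1.0e+00] w 0.6005954451699101 f [ 0.4 -0.   1. ]
q [ 0.95  0.53 -0.96  1.94  0.54  0.95  0.6 ]
now-frame delta [-0.0001  0.0005  0.0804] az -0.0034
```

View pics/w5.png

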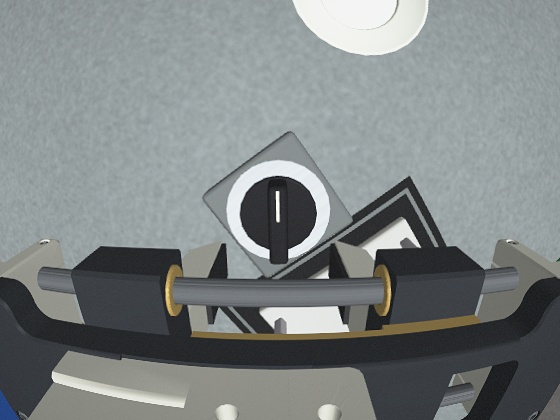

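The dial bar lies at x≈278, from y≈180 to 262, upright in the image and centred between the fingers. The white line is at its robot-side end, as expected. I'll go down and close.

Call:
play_rows(
  increments=[0,0,0.02,0,0,0,0.6,0,0,0.02,0,0,0,0.6,0,0,0.02,0,0,0,0.6,0,0,0.012,0,0,0,0.6,0,0,0.006,0,0,0,0.6,0,0,0.001,0,0,0,0.6,0,0,0,0,0,0,0,0,0,0,0,0,0,0,0,0,0,0,0,0,0,0,0,0,0,0,0,0,0,0,0,0,0,0,0,0,0,0,0,0,0,0,0,0,0,0,0,0,0,0,0,0,0,0,0,0,0,0,0,0,0,0,0],
  grip_force=30,
)

```text
time: 14.07
ee_pos: [0.469, -0.1715, 0.2249]
tool_rot: [1.062, 2.956, -0.001]
force: [-1.7, -0.7, 4.9]
width: 0.155
gripper_force: 29.9
```

```bash
python3 go.py 469 -171 223 78
```

```text
t 14.0667 pos [ 0.469  -0.1715  0.2249] yaw 140.47 tilt [ 0.e+00 -4.e-04 -1.e+00] w 0.15456245567527743 f [-1.7 -0.7  4.9]
q [ 0.86  0.63 -0.86  2.01  0.67  0.8   0.49]
now-frame delta [0.0003 0.0004 0.0019] az 1.0903
```

Call:
play_rows(
  increments=[0,0,0,0,0,0.07,0,0,0,0,0,0,0.07,0,0,0,0,0,0,0.07,0,0,0,0,0,0,0.07,0,0,0,0,0,0,0.07,0,0,0,0,0,0,0.07,0,0,0,0,0,0,0.07,0,0,0,0,0,0,0.07,0,0,0,0,0,0,0.07,0,0,0,0,0,0,0.07,0,0,0,0,0,0,0.07,0,0,0,0,0,0,0.07,0,0,0,0,0,0,0.07,0,0,0,0,0,0,0.07,0,0,0,0,0,0,0.05,0,0,0,0,0,0,0,0,0,0,0,0,0,0,0],
)

```text
time: 15.48
ee_pos: [0.4697, -0.1713, 0.2249]
tool_rot: [2.378, 2.051, 0.002]
force: [3.3, -0.0, -0.8]
width: 0.151
gripper_force: 29.9
```

```bash
python3 go.py 469 -171 223 78;python3 -c "
from h import *
print(bot.state()['wrist_torque'])"
```

```text
t 15.4833 pos [ 0.4697 -0.1713  0.2249] yaw 81.57 tilt [ 1.7e-03 -1.0e-04 -1.0e+00] w 0.1511291678028972 f [ 3.3 -0.  -0.8]
q [ 0.69  0.55 -0.6   2.03  0.47  0.7  -0.36]
now-frame delta [ 0.0002 -0.0007  0.0019] az 0.0623
[-0.02240692 -0.93546163 -0.00500957]
```

Call:
play_rows(
  increments=[0,0,0,0,0,0.02,0,0,0,0,0,0,0.02,0,0,0,0,0,0,0.02,0,0,0,0,0,0,0.02,0,0,0,0,0,0,0,0,0,0,0,0,0,0,0],
)

```text
time: 15.98
ee_pos: [0.4696, -0.1713, 0.2249]
tool_rot: [2.459, 1.953, 0.002]
force: [5.3, 0.2, -2.1]
width: 0.15
gripper_force: 30.2
```

```bash
python3 go.py 469 -171 223 78;python3 -c "
from h import *
print(bot.state()['wrist_torque'])"
```

```text
t 15.9833 pos [ 0.4696 -0.1713  0.2249] yaw 76.91 tilt [ 1.7e-03 -1.0e-04 -1.0e+00] w 0.14995933139710954 f [ 5.3  0.2 -2.1]
q [ 0.68  0.54 -0.58  2.03  0.46  0.7  -0.42]
now-frame delta [ 0.0001 -0.0007  0.0019] az -0.019
[-0.1156607  -1.31066617  0.50869131]
```

Call:
play_rows(
  increments=[0,0,0,0,0,0.02,0,0,0,0,0,0,0.02,0,0,0,0,0,0,0,0],
)

```text
time: 16.23
ee_pos: [0.4697, -0.1711, 0.225]
tool_rot: [2.498, 1.903, 0.002]
force: [5.1, -0.0, -2.1]
width: 0.157
gripper_force: 31.3
```

```bash
python3 go.py 469 -171 223 78;python3 -c "
from h import *
print(bot.state()['wrist_torque'])"
```

```text
t 16.2333 pos [ 0.4697 -0.1711  0.225 ] yaw 74.59 tilt [ 0.0018 -0.     -1.    ] w 0.15727800876008818 f [ 5.1 -0.  -2.1]
q [ 0.67  0.54 -0.57  2.03  0.45  0.69 -0.46]
now-frame delta [-0.     -0.0007  0.002 ] az -0.0595
[ 0.04751282 -1.29196736  0.72852738]
```

The torque is rising and the pads are being pried apart, so the dial is at its stop. I'll release and rise.

Call:
play_rows(
  increments=[0,0,0,0,0,-0.03,0.6,0,0,0,0,0,0,0.6,0,0,0,0,0,0,0.6,0,0,0,0,0,0,0.6,0,0,0,0,0,0,0.6,0,0,0,0,0,0,0.6,0,0,0,0,0,0,0.6,0,0,0,0,0,0,0.6,0,0,-0.01,0,0,0,0.6,0,0,-0.025,0,0,0,0.6,0,0,-0.025,0,0,0,0.6,0,0,-0.025,0,0,0,0.6,0,0,-0.025,0,0,0,0.6,0,0,-0.025,0,0,0,0.6,0,0,0,0,0,0,0.6,0,0,0,0,0,0,0.6],
)

```text
time: 17.57
ee_pos: [0.4693, -0.1713, 0.3616]
tool_rot: [2.468, 1.939, 0.002]
force: [-0.7, -0.6, -1.0]
width: 0.596
gripper_force: 0.0
```

```bash
python3 go.py 469 -171 330 78; python3 - <<'E'
from h import *
def rect(P): c,sz,a=cv2.minAreaRect((P*1000).astype(np.float32)); return np.round(c,1),np.round(sz,1),round(a,1)
for n in ('scene','side'):
    W=cloud(grab(n,n+'6'));z=W[...,2];x=W[...,0];y=W[...,1]
    k=(z>.036)&(z<.058)&(x>.54)&(x<.68)&(y<-.05)&(y>-.14);print(n,'L',rect(W[k][:,:2]))
    k=(z>.036)&(z<.058)&(x>.54)&(x<.68)&(y<-.22)&(y>-.29);print(n,'R',rect(W[k][:,:2]))
    k=(z>.06)&(z<.075)&(x>.42)&(x<.52)&(y<-.12)&(y>-.22);print(n,'dial',rect(W[k][:,:2]),k.sum())
grab('wrist','w6')
E
```

```text
t 17.5667 pos [ 0.4693 -0.1713  0.3616] yaw 76.29 tilt [ 0.0031 -0.0015 -1.    ] w 0.5962477639539698 f [-0.7 -0.6 -1. ]
q [ 0.78  0.36 -0.69  1.89  0.28  0.98 -0.27]
now-frame delta [ 0.0002 -0.0005  0.0316] az -0.0298
scene L (array([ 616.1, -103.8]), array([14.3, 89.9]), 86.9)
scene R (array([ 605.1, -248.8]), array([16.6, 93. ]), 85.8)
scene dial (array([ 474.3, -172.2]), array([59.7, 18. ]), 81.8) 63
side L (array([ 607.9, -103.4]), array([16. , 88.3]), 83.5)
side R (array([ 598.9, -249.1]), array([16.9, 89.8]), 88.0)
side dial (array([ 466., -170.]), array([55.5, 17.1]), 74.7) 61
```

View pics/w6.png

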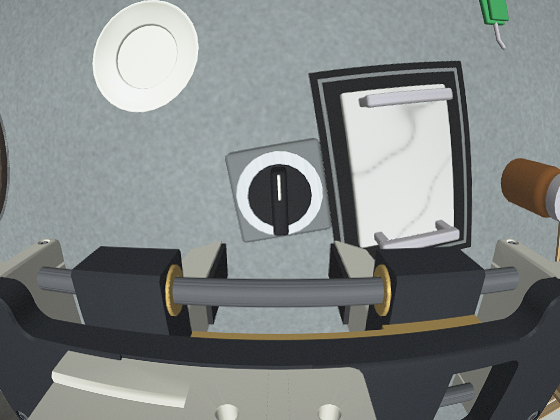

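The wrist view shows the dial bar at (280,165–235), turned to about 77°, which puts it at the end stop. The slab is centred and square on the mat at (400,165), and nothing is touching the robot. Handing in.

```bash
python3 -c "
from bench import bot
print(bot.close_job())"
```

```text
the job is handed in; nothing more can be done
None
```

I've handed the job in: the slab lies about 5 mm from the mat's centre and lined up with it, the dial is at its clockwise end stop, and the arm is clear of everything. The hand-in gave no verdict; these readings come from my last camera checks.

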